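Open the indexed cover of the wide vial store

ROBOT

A 6-joint arm with a two-finger parallel gripper is mounted at the origin on a cart in front of the work surface, level with it; the furniture and walls round the work are solid. World frame = base frame: x ahead of the robot, y to its left, z up, the work surface at z = 0. Lengths are in mm, angles in rad, forces in N, time in s.
With the tool pointing down it reaches from about 350 to 1000 mm from the base axis. Payload 7.1 kg.
Tool frame: the origin (TCP) lies at the very end of the fingers, on their centre line; the grasp point (between the pads) lies 19 mm behind it; z points along the fingers, y is the line along which they close (so a half turn about z gives the same grasp; the last joint's range is limited). The gripper opens to 85 mm and grips with 20 to 120 N. Pads are 22 mm wide; open, the fingers measure 114 mm over their backs; the gripper's body (76 mm by 85 mm) begins 54 mm behind the grasp point. The pads swing forward as they close: fully open they stand 13 mm farther back than shut.
Start: joints at [-1.246, 0.423, 1.63, -0, 1.089, -0.019], TCP at [210.684, -588.402, 231.319] pointing down, gripper open.
Joint ranges: [-3, 3], [-0.9, 2.11], [0.09, 2.58], [-1.31, 4.45], [0.11, 2.69], [-2.54, 2.54]. Speed limits (rad/s): [2.39, 2.39, 3.01, 3.14, 3.14, 3.14].

INTERFACE

Orientations are given as a rotation vector (axis times angle).
In Python, from bench import bot gives the robot as it stands. Calls block until the motion is done:
- bot.move_pose(position, orientation): joint-space move of the TCP to a pose.
- bot.servo_line(position, ori=None, max_speed=150, until_force=None): straight line of the TCP; ori=None keeps the orientation; max_speed is the mean speed in mm/s. With until_force (N) it stops when the force on the tool has changed by that much, and returns True; else False.
- bot.goto_joints(angles): joint-space move.
- bot.gripper_to(opening, strength=None): finger opening in mm; strength is the grip in N (None keeps the last); returns when the fingers have stopped.
- bot.pause(seconds).
- bot.ik(position, orientation): joint angles nearest the present ones, or None.
- bot.read_state(): the state.
- bot.get_image(name): name is "scene" or "side" or "wrist"; returns (picture, depth): 384x512x3 uint8, red, green, blue; 384x512 float32, mm along the optical axis (not along the pixel's ray), 0 where there is no reading.
- bot.camera_model(name): a dict with "intrinsics" (3x3 intrinsics, pixels), "k1" (the pictures are not rectified: a ray, as slopes to the right and down, at radius r is drawn at 1 + k1 r^2 times it, then the intrinsics apply), "view" (4x4, takes a point from world to camera coordinates); the wrist camera has in their place "mount" (4x4, takes a point from camera to tool coordinates, whose origin is the TCP and whose axes are the flange's). Camera axes: x right, y down, z forward; pixel columns grow to the right and rows downward; lengths in mm; the calibration is good to about 2 mm. A picture is of the moment at which its call begins: read the wrist's pose just before it. camera_model takes no time and is no camera call.
A pose or a line that the arm cannot do raises bot.PlanningError and nothing moves.
- bot.sign_off(): hands the job in; it is judged then, once.
The state is a dict: "t": time; "joints": joint angles; "qd": joint speeds; "joint_torque": joint torques, N m; "position": TCP position; "eef_rot": TCP orientation; "ft_force": force on the tool from outside, world axes, zero at the start; "wrist_torque": the same for the moment, N m; "grip_width": finger opening in mm; "grip_force": force on a finger pad.
Only numpy, scipy, OpenCV 4.12 (cv2) and the standard library are available. Lean on these libraries where they do the work, as an engineer would, in place of code of your own. Each camera call takes 0.05 s, during which the arm holds its last target. There are 200 camera calls.

TASK

Open the wide vial store: pull its black plunger knob straight up to free the aluminium cover, slide the cover fully back along its rails and let the knob go so that its pin drops into the open-position slot and holds the cover open. Leave the narrow store's cover shut.

Things in the scene. Friction and masses are not known exactly. Their poses are not given: they have to be found in the camera images.
- wide_knob (a point): Centre of the wide store's black plunger knob: an upright cylinder, 25 mm across, 30 mm high, on a slim steel sleeve on the cover. Starts 106 mm above the worktop, 32.5 mm above the cover's flat top; nothing else within 60 mm stands above the cover by over 6 mm. Moves with knob and cover. z is up; x is the level direction in which the cover slides open, roughly away from the robot.
- wide_cover (a joint): Opening of the wide store's aluminium cover in m: 0 shut, 0.075 at its end stop; slid by the knob, 1.5 N of friction. The pin locks it at 0 (2 mm of play) and drops into a slot in the deck behind anywhere from 0.058 to 0.075. The wide store is a fixed grey box 170 mm wide (across the slide), 191 mm long, 79 mm high.
- wide_plunger (a joint): How far the wide store's knob is pulled up in m: 0 when down with its pin in the hole or slot, 0.015 at its upper stop. The pin is clear of the hole above 0.007 (pull about 0.011). A spring draws it down with 4 to 6 N; let go between hole and slot, it rests on the deck at about 0.007.
- narrow_cover (a joint): Opening of the narrow store's cover in m: 0 shut, where it is to stay. The narrow store is 90 mm wide and otherwise like the wide one, with the same knob; it stands on the other side of the analyser, and which store is left or right varies.

How it is judged:
By the outcome, as a careful person would: the job done as asked, in the order asked, and still so for the second after the job is handed in, with the robot touching nothing.
It also fails if it takes over 40 s, if anything falls off the work surface, if the arm or the gripper's body presses on something with over 40 N, if the wrist force passes 120 N, or if a joint passes its speed limit or range.

## Working session

There is one attempt and no reset: what is moved stays moved. The work goes in short steps, each a Python script; the robot and the scene stay as the last script left them, time stands still between calls to the robot, and variables do not carry over. Pictures are saved under pics/ and viewed, at most 10 in all, crops included, and the job is handed in when it is done.

```bash
mkdir -p pics
python3 - <<'E'
from bench import bot
import cv2,numpy as np
for n in("scene","side"):
    p,d=bot.get_image(n); cv2.imwrite(f"pics/{n}0.png",p[:,:,::-1]); np.savez(f"pics/{n}0.npz",p=p,d=d)
    print(n,bot.camera_model(n))
print(bot.camera_model("wrist")); s=bot.read_state(); print(s)
E
```

```text
scene {'intrinsics': array([[441.78044761,   0.        , 256.63680367],
       [  0.        , 441.78044761, 193.07576811],
       [  0.        ,   0.        ,   1.        ]]), 'k1': -0.06123720776240997, 'view': array([[-7.54234284e-01, -6.56602352e-01,  1.99909594e-03,
         3.65969058e+02],
       [-4.91042424e-01,  5.62030379e-01, -6.65581843e-01,
         2.91886112e+02],
       [ 4.35899051e-01, -5.02986286e-01, -7.46322191e-01,
         1.29740481e+03],
       [ 0.00000000e+00,  0.00000000e+00,  0.00000000e+00,
         1.00000000e+00]])}
side {'intrinsics': array([[414.94669652,   0.        , 256.92672121],
       [  0.        , 414.94669652, 194.90430313],
       [  0.        ,   0.        ,   1.        ]]), 'k1': -0.10342908637454604, 'view': array([[-9.89756060e-01, -1.41196218e-01,  2.11322154e-02,
         4.78217687e+02],
       [-1.08169764e-01,  6.45031246e-01, -7.56461495e-01,
         1.47443783e+02],
       [ 9.31785627e-02, -7.50998216e-01, -6.53696746e-01,
         1.19597672e+03],
       [ 0.00000000e+00,  0.00000000e+00,  0.00000000e+00,
         1.00000000e+
[... 541 characters left out ...]
000000e+00]])}
{'t': 0.1, 'joints': array([-1.24599794e+00,  4.23753195e-01,  1.63063023e+00, -1.04856182e-06,
        1.08860868e+00, -1.89919202e-02]), 'qd': array([ 0.00136596, -0.00053866, -0.00232125,  0.00048496, -0.00046275,
        0.00014082]), 'joint_torque': array([ 7.05951879e-04, -5.58420646e+01, -2.82446337e+01,  3.66160862e-05,
        3.00961357e-03,  2.96500548e-05]), 'position': array([ 210.52840075, -587.93733203,  230.6238948 ]), 'eef_rot': array([-3.09393028e+00, -5.37133232e-01,  3.36105108e-04]), 'ft_force': array([ 0.88513108, -0.42947875, -1.28560679]), 'wrist_torque': array([-0.05508692,  0.01375379,  0.03698956]), 'grip_force': 0.0, 'grip_width': 85.22342233390111}
```

View pics/scene0.png

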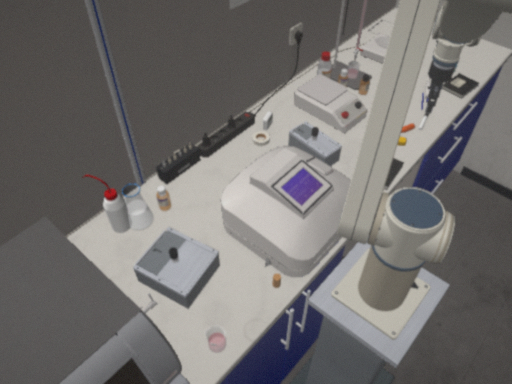

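View pics/side0.png

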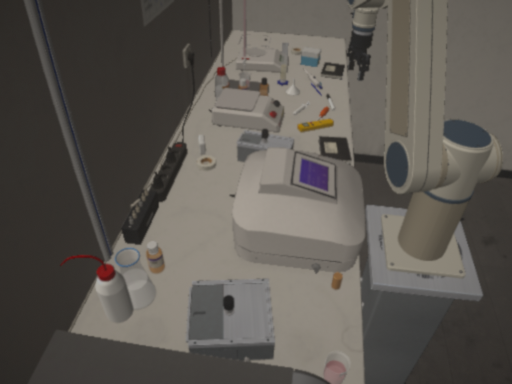

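The wide store is the near grey box: its knob is at about (174,253) in scene and (228,302) in side. The narrow store is beyond the analyser, knob at about (314,132) in scene. Next I'll locate the knob and the slide axis.

```bash
cat > h.py <<'E'
from bench import bot
import numpy as np, cv2
from scipy.spatial.transform import Rotation as R
def cam(n, st=None):
    m=bot.camera_model(n); K=m["intrinsics"]; D=np.array([m["k1"],0,0,0.])
    if n=="wrist":
        T=np.eye(4); T[:3,:3]=R.from_rotvec(st["eef_rot"]).as_matrix(); T[:3,3]=st["position"]; W=T@m["mount"]
    else: W=np.linalg.inv(m["view"])
    return K,D,W
def rays(c,uv):
    K,D,W=c; s=cv2.undistortPoints(np.float64(uv).reshape(-1,1,2),K,D)[:,0]
    return np.c_[s,np.ones(len(s))]@W[:3,:3].T, W[:3,3]
def onz(c,uv,z):
    d,o=rays(c,uv); return o+d*((z-o[2])/d[:,2])[:,None]
def cloud(c,depth):
    v,u=np.mgrid[:384,:512]; d,o=rays(c,np.c_[u.ravel(),v.ravel()])
    return (o+d*depth.reshape(-1,1)).reshape(384,512,3)
E
python3 - <<'E'
from h import *
for n,uv in(("scene",(174,253)),("side",(228,302))):
    f=np.load(f"pics/{n}0.npz"); c=cam(n); p=f["p"]; P=cloud(c,f["d"])
    k=onz(c,[uv],106)[0]
    near=np.linalg.norm(P[...,:2]-k[:2],axis=2)
    m=(p.max(2)<70)&(near<70)&(P[...,2]>85)&(f["d"]>0)
    v,u=np.nonzero(m); q=onz(c,[(u.mean(),v.mean())],106)[0]
    print(n,"knob",k,q,(u.mean(),v.mean()),m.sum(),P[m].mean(0),P[m].max(0),P[m].min(0))
    t=(near<180)&(abs(P[...,2]-75)<12)&(f["d"]>0)
    r=cv2.minAreaRect(P[t][:,:2].astype(np.float32)); print(n,"top",t.sum(),r,np.percentile(P[t][:,2],[5,50,95]))
E
```

```text
scene knob [497.72208548 346.38924482 106.        ] [499.78037476 348.19974776 106.        ] (np.float64(173.04615384615386), np.float64(253.0)) 65 [494.99415118 351.01651309 113.78390635] [506.26806329 359.85301199 126.02949658] [487.65213933 339.14168345  90.9758292 ]
scene top 3173 ((499.3176574707031, 347.42401123046875), (194.17437744140625, 174.25912475585938), 11.930120468139648) [64.44894745 72.7127217  80.14648362]
side knob [500.60363129 347.49844496 106.        ] [499.51148129 349.26138229 106.        ] (np.float64(228.33333333333334), np.float64(302.72592592592594)) 135 [498.34364223 354.27230589 113.43037539] [511.09249351 362.20451432 122.94386734] [487.58912977 340.63488108  86.24831012]
side top 5396 ((498.8439636230469, 348.4405822753906), (191.1138153076172, 173.6056671142578), 11.417851448059082) [64.36096152 72.39530859 79.54988801]
```

Run:
```python
from h import *
for n in("scene","side"):
    f=np.load(f"pics/{n}0.npz"); c=cam(n); P=cloud(c,f["d"]); ok=f["d"]>0
    for y0 in range(-500,600,100):
        m=ok&(P[...,0]>300)&(P[...,0]<800)&(P[...,1]>y0)&(P[...,1]<y0+100)
        if m.any(): q=P[m]; i=q[:,2].argmax(); print(n,y0,np.percentile(q[:,2],[50,95]).round(),q[i].round())
a=np.deg2rad(11.7); ex=np.array([np.cos(a),np.sin(a),0]); ey=np.array([-ex[1],ex[0],0])
k=np.array([499.6,348.7,0])
for nm,yy in(("close across",ey),("close across flip",-ey),("along",ex),("along flip",-ex)):
    z=np.array([0,0,-1.]); M=np.c_[np.cross(yy,z),yy,z]; rv=R.from_matrix(M).as_rotvec()
    print(nm,rv,[np.round(bot.ik(p,rv),2) if bot.ik(p,rv) is not None else None for p in (k+[0,0,300],k+[0,0,88],k+[0,0,103]+75*ex)])
```

```text
scene -500 [-1.  4.] [ 564. -400.   81.]
scene -400 [44. 80.] [ 502. -353.  125.]
scene -300 [  4. 133.] [ 428. -201.  144.]
scene -200 [ 35. 207.] [ 413. -107.  217.]
scene -100 [187. 213.] [415. -45. 218.]
scene 0 [163. 210.] [420.  15. 217.]
scene 100 [  4. 151.] [454. 103. 165.]
scene 200 [  2. 111.] [720. 282. 156.]
scene 300 [ 63. 137.] [796. 362. 224.]
scene 400 [ 0. 77.] [432. 484. 133.]
scene 500 [246. 250.] [448. 593. 253.]
side -500 [-1. 13.] [ 590. -402.   79.]
side -400 [50. 81.] [ 510. -344.  123.]
side -300 [ 2. 39.] [ 508. -202.  137.]
side -200 [  2. 209.] [ 417. -105.  217.]
side -100 [159. 214.] [423. -49. 219.]
side 0 [161. 210.] [425.  12. 217.]
side 100 [ 33. 152.] [449. 103. 164.]
side 200 [  2. 122.] [746. 271. 155.]
side 300 [ 64. 141.] [799. 362. 222.]
side 400 [38. 80.] [438. 486. 136.]
side 500 [247. 249.] [423. 559. 251.]
close across [ 0.32020512 -3.12523168 -0.        ] [array([ 0.59,  0.33,  1.6 , -0.  ,  1.21, -1.19]), array([ 0.59,  0.59,  1.75, -0.  ,  0.81, -1.19]), array([ 0.55,  0.65,  1.57, -0.  ,  0.92, -1.23])]
close across flip [3.12523168 0.32020512 0.        ] [array([0.59, 0.33, 1.6 , 0.  , 1.21, 1.96]), array([0.59, 0.59, 1.75, 0.  , 0.81, 1.96]), array([0.55, 0.65, 1.57, 0.  , 0.92, 1.91])]
along [1.9834533  2.43629173 0.        ] [array([ 0.59,  0.33,  1.6 , -0.  ,  1.21,  0.39]), array([ 0.59,  0.59,  1.75, -0.  ,  0.81,  0.39]), array([ 0.55,  0.65,  1.57, -0.  ,  0.92,  0.34])]
along flip [ 2.43629173 -1.9834533   0.        ] [None, None, None]
```

```bash
cat >> h.py <<'E'
a=np.deg2rad(11.7); ex=np.array([np.cos(a),np.sin(a),0])
RV=np.array([1.9834533,2.43629173,0])
E
python3 - <<'E'
from h import *
s=bot.read_state(); bot.servo_line([s["position"][0],s["position"][1],380],max_speed=250)
bot.move_pose([499.6,348.7,380],RV); bot.servo_line([499.6,348.7,190],max_speed=250)
bot.pause(.3)
s=bot.read_state(); p,d=bot.get_image("wrist"); cv2.imwrite("pics/w1.png",p[:,:,::-1]); np.savez("pics/w1.npz",p=p,d=d,pos=s["position"],rot=s["eef_rot"])
print(s["t"],s["position"],s["eef_rot"],s["ft_force"])
c=cam("wrist",s); P=cloud(c,d)
m=(p.max(2)<70)&(np.linalg.norm(P[...,:2]-[499.6,348.7],axis=2)<40)&(P[...,2]>85)&(P[...,2]<130)&(d>0)
t=m&(P[...,2]>115)
v,u=np.nonzero(m); print(m.sum(),u.mean(),v.mean(),P[m].min(0),P[m].max(0),onz(c,[(u.mean(),v.mean())],106))
if t.any(): print("top",t.sum(),P[t].mean(0),P[t].min(0),P[t].max(0))
E
```

```text
5.4667 [500.01435683 348.98043831 191.10137246] [1.98311862 2.43586258 0.00277022] [-0.54118101 -0.46248708 -0.59305306]
1045 256.93014354066986 203.09856459330143 [488.17869948 337.63991105  92.88184033] [511.93996005 361.00210176 123.09372497] [[500.42713364 347.90317459 106.        ]]
top 837 [500.01033242 350.20557086 120.62266176] [488.18961132 337.63991105 115.00902762] [511.93996005 360.87963849 123.09372497]
```

View pics/w1.png

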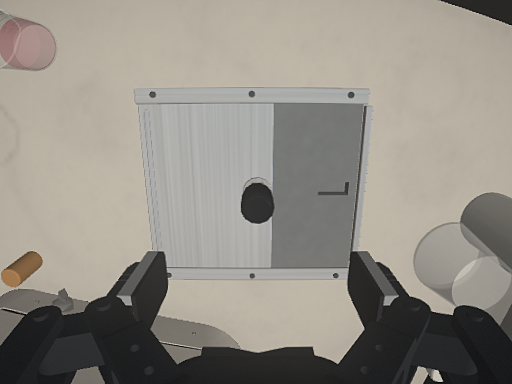

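The knob is at (257,203), midway between the fingers. The rails run level in the picture, so the slide axis agrees. Now I'll grip and pull.

Run:
```python
from h import *
f=np.load("pics/w1.npz"); c=cam("wrist",dict(position=f["pos"],eef_rot=f["rot"]))
q=onz(c,[(152,94),(351,95),(168,275),(335,275)],79); print([np.rad2deg(np.arctan2(*(q[j]-q[i])[1::-1])) for i,j in((0,1),(2,3))])
k=np.array([500.,349.2,0])
def st(l): s=bot.read_state(); print(l,round(s["t"],2),s["position"].round(1),s["ft_force"].round(1),round(s["grip_width"],1),round(s["grip_force"],1)); return s
print(bot.servo_line(k+[0,0,88],max_speed=80,until_force=8)); st("down")
bot.gripper_to(20,50); s=st("grip")
p=s["position"]; bot.servo_line(p+[0,0,11.5],max_speed=25); st("lift"); bot.pause(.2); st("lift")
```

```text
[np.float64(11.340161411490428), np.float64(11.67676797061946)]
False
down 6.94 [500.4 349.4  88.6] [ 0.5 -1.3 -0.1] 85.9 0.0
grip 7.53 [500.1 349.3  88.3] [-1.4 -0.   4. ] 23.8 48.9
lift 8.16 [499.9 349.2  99.6] [ 0.9  1.1 -6.6] 23.4 49.2
lift 8.36 [499.9 349.2  99.6] [ 0.9  0.8 -6. ] 23.1 49.2
```

Run:
```python
from h import *
def st(l): s=bot.read_state(); print(l,round(s["t"],2),s["position"].round(1),s["ft_force"].round(1),round(s["grip_width"],1),round(s["grip_force"],1)); return s
p=st("0")["position"]
b=np.deg2rad(11.6); e=np.array([np.cos(b),np.sin(b),0])
print(bot.servo_line(p+15*e,max_speed=40,until_force=12)); st("15")
print(bot.servo_line(p+69*e,max_speed=50,until_force=15)); q=st("69")["position"]
bot.servo_line(q-[0,0,10.5],max_speed=25); st("lowered")
bot.get_image("side")
p,d=bot.get_image("side"); cv2.imwrite("pics/side1.png",p[:,:,::-1])
```

```text
0 8.36 [499.9 349.2  99.6] [ 0.9  0.8 -6. ] 23.1 49.2
False
15 8.88 [515.5 352.4  99.7] [ 2.   0.8 -4.7] 23.4 49.3
False
69 10.12 [567.9 363.1  99.8] [ 1.5 -1.2 -5.7] 23.5 49.4
lowered 10.68 [568.  363.2  89.3] [ 0.7 -1.4 -4.8] 23.2 49.5
```

View pics/side1.png

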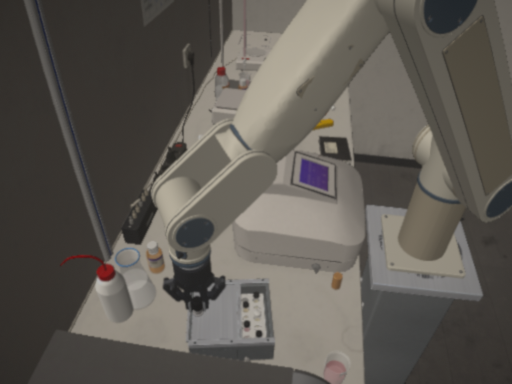

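The cover is back with the vials showing at (252,315). The spring still pulls down, so the pin isn't resting on the deck. I'll release, back off and check.

Run:
```python
from h import *
bot.gripper_to(60); p=bot.read_state()["position"]
bot.servo_line(p+[0,0,110],max_speed=150); bot.pause(.3)
s=bot.read_state(); im,d=bot.get_image("wrist"); cv2.imwrite("pics/w2.png",im[:,:,::-1])
c=cam("wrist",s); P=cloud(c,d)
m=(im.max(2)<70)&(np.linalg.norm(P[...,:2]-p[:2],axis=2)<25)&(P[...,2]>85)&(P[...,2]<140)&(d>0)
t=m&(P[...,2]>112)
print(s["t"],s["position"],m.sum(),"top",P[t].mean(0),np.percentile(P[t][:,2],[10,50,90]),"open",(P[t].mean(0)-[500,350.2,0])@ex)
```

```text
12.4 [567.77253216 363.06601955 198.75663305] 974 top [567.9698512  364.35586283 120.40198879] [118.33902377 120.94734638 121.92391456] open 69.42825786969948
```

View pics/w2.png

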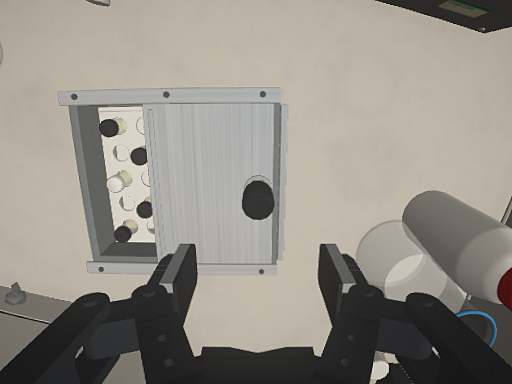

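The picture shows the cover back, with vials at about (125,180). The knob at (258,200) has its top at 121 mm, so it is fully down in the slot at an opening of about 69 mm, and the gripper is clear.

```bash
python3 -c "
from bench import bot
print(bot.sign_off())"
```

```text
the job is handed in; nothing more can be done
None
```

The wide store is open: the cover is about 69 mm back with the pin down in the open-position slot, the narrow store was never touched, and the job was handed in at about 12.4 s with the robot clear.

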